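Move the painted model holders to the carrying rack in reverse order

TASK

The models on the four painting holders have dried: move the holders from the drying rack into the four wells of the empty carrying rack, one to a well, in the reverse order, so that the holder nearest the drying rack's pull tab ends up farthest from the carrying rack's pull tab, and so on along the row. Leave every holder standing upright on the floor of its well, never tip one over, and leave the pot and bottles where they are.

Things in the scene. Friction and masses are not known exactly. Their poses are not given: they have to be found in the camera images.
- square_holder: (mm) Loose model-painting holder, grey with a light grey head and a dark model, about 90 g; told by its head: square head 40 x 40 with a drum-shaped model turret (26 across, 22 high) on top. Foot 44 across, neck 22 across, head from 55 to 77 above the foot, 40 wide along the holder's y (grip it across y). Origin: centre of the foot's underside; z up; x within 0.2 rad of the rack's x at the start.
- long_holder: (mm) Loose model-painting holder, grey with a light grey head and a dark model, about 90 g; told by its head: slab head 52 (x) by 40 (y) with a small tank-like model (18 high) on top. Foot 44 across, neck 22 across, head from 55 to 77 above the foot, 40 wide along the holder's y (grip it across y). Origin: centre of the foot's underside; z up; x within 0.2 rad of the rack's x at the start.
- round_holder: (mm) Loose model-painting holder, grey with a light grey head and a dark model, about 90 g; told by its head: round disc head 40 across, with a ball-shaped model (19 high) on top. Foot 44 across, neck 22 across, head from 55 to 77 above the foot, 40 wide along the holder's y (grip it across y). Origin: centre of the foot's underside; z up; x within 0.2 rad of the rack's x at the start.
- narrow_holder: (mm) Loose model-painting holder, grey with a light grey head and a dark model, about 90 g; told by its head: narrow bar head 22 (x) by 40 (y) with a pointed spire (28 high) on top. Foot 44 across, neck 22 across, head from 55 to 77 above the foot, 40 wide along the holder's y (grip it across y). Origin: centre of the foot's underside; z up; x within 0.2 rad of the rack's x at the start.
- drying_rack: (mm) Drying rack: white plate 296 (x) x 74 (y) x 8 thick, fixed, with a small flat pull tab (30 x 34 x 6, black dot) on its +x end. Origin: centre of the underside. Four grey cups stand in a row along x on it, at x = -105, -35, 35, 105, each with one holder at the start.
- carry_rack: (mm) Carrying rack, empty at the start: grey plate 296 (x) x 74 (y) x 8 thick, fixed, with a small flat pull tab (30 x 34 x 6, black dot) on its +x end. Origin: centre of the underside. Four round wells in a row at x = -105, -35, 35, 105, y = 0: floor 8 above the bench, 62 inner diameter, light grey rim 3 thick and 8 high (top 16 above the bench).
- cup_square: (mm) Drying cup: plain grey ring fixed on the drying rack, in which square_holder stands at the start; 62 inner, 68 outer diameter, 8 high. Origin: centre of its underside, 8 above the bench, at the level the holder stands on; x as the rack's x. The four look alike and their order changes.
- cup_long: (mm) Drying cup: plain grey ring fixed on the drying rack, in which long_holder stands at the start; 62 inner, 68 outer diameter, 8 high. Origin: centre of its underside, 8 above the bench, at the level the holder stands on; x as the rack's x. The four look alike and their order changes.
- cup_round: (mm) Drying cup: plain grey ring fixed on the drying rack, in which round_holder stands at the start; 62 inner, 68 outer diameter, 8 high. Origin: centre of its underside, 8 above the bench, at the level the holder stands on; x as the rack's x. The four look alike and their order changes.
- cup_narrow: (mm) Drying cup: plain grey ring fixed on the drying rack, in which narrow_holder stands at the start; 62 inner, 68 outer diameter, 8 high. Origin: centre of its underside, 8 above the bench, at the level the holder stands on; x as the rack's x. The four look alike and their order changes.
- paint_pot: (mm) Paint pot, small amber jar with a white cap, 36 across and 50 high, loose bystander standing near the racks, to be left where it is. Origin: centre of the underside.
- glue_bottle: (mm) White glue bottle, 38 across and 100 high, loose bystander standing near the racks, to be left where it is. Origin: centre of the underside.
- varnish: (mm) Dark amber varnish bottle with a black cap, 44 across and 85 high, loose bystander standing near the racks, to be left where it is. Origin: centre of the underside.
Things that resemble listed ones, but are neither listed nor needed, are in the scene too. Leave any green or red look-alike of the square_holder alone.

How it is judged:
By the outcome, as a careful person would: the job done as asked, in the order asked, and still so for the second after the job is handed in, with the robot touching nothing.
It also fails if it takes over 118 s, if anything falls off the work surface, if the arm or the gripper's body presses on something with over 40 N, if the wrist force passes 120 N, or if a joint passes its speed limit or range.

ROBOT

A 6-joint arm with a two-finger parallel gripper is mounted at the origin on the work surface. World frame = base frame: x ahead of the robot, y to its left, z up, the work surface at z = 0. Lengths are in m, angles in rad, forces in N, time in s.
With the tool pointing down it reaches from about 0.35 to 1 m from the base axis. Payload 7.1 kg.
Tool frame: the origin (TCP) lies between the finger pads; the fingertips stand 22 mm ahead of it and the grasp point (between the pads) lies 3 mm ahead of it; z points along the fingers, y is the line along which they close (so a half turn about z gives the same grasp; the last joint's range is limited). The gripper opens to 85 mm and grips with 20 to 120 N. Pads are 22 mm wide; open, the fingers measure 114 mm over their backs; the gripper's body (76 mm by 85 mm) begins 54 mm behind the grasp point. The pads swing forward as they close: fully open they stand 13 mm farther back than shut.
Start: joints at [1.232, 0.423, 1.63, -0, 1.089, -0.019], TCP at [0.196, 0.593, 0.253] pointing down, gripper open.
Joint ranges: [-3, 3], [-0.9, 2.11], [0.09, 2.58], [-1.31, 4.45], [0.11, 2.69], [-2.54, 2.54]. Speed limits (rad/s): [2.39, 2.39, 3.01, 3.14, 3.14, 3.14].

INTERFACE

Orientations are given as a rotation vector (axis times angle).
In Python, from rig import manip gives the robot as it stands. The module is installed in compiled form; this text tells all that it offers. Calls block until the motion is done:
- manip.move_to(position, orientation): joint-space move of the TCP to a pose.
- manip.servo_line(position, orientation=None, rate=0.15): straight line of the TCP; orientation=None keeps the orientation; rate is the mean speed in m/s.
- manip.set_joints(angles): joint-space move.
- manip.command_gripper(opening, f_grip=None): finger opening in m; f_grip is the grip in N (None keeps the last); returns when the fingers have stopped.
- manip.hold(seconds).
- manip.solve_ik(position, orientation): joint angles nearest the present ones, or None.
- manip.camera(name): name is "side" or "top" or "wrist"; returns a dict with "image" (400x640x3 uint8, red, green, blue), "fx", "fy", "cx", "cy" (pixels), "k1" (the pictures are not rectified: a ray, as slopes to the right and down, at radius r is drawn at 1 + k1 r^2 times it, then the intrinsics apply), "cam_to_world" (4x4, takes a point from camera to world coordinates); the wrist camera has in their place "mount" (4x4, takes a point from camera to tool coordinates, whose origin is the TCP and whose axes are the flange's). Camera axes: x right, y down, z forward; pixel columns grow to the right and rows downward; lengths in m; the calibration is good to about 2 mm. A picture is of the moment at which its call begins: read the wrist's pose just before it. There is no depth.
A pose or a line that the arm cannot do raises manip.IKError and nothing moves.
- manip.sign_off(): hands the job in; it is judged then, once.
Readings, each from a call of its own:
- manip.get_time(): time.
- manip.get_joint_positions(): joint angles.
- manip.get_joint_vel(): joint speeds.
- manip.get_tau(): joint torques, N m.
- manip.get_position(): TCP position.
- manip.get_ee_rot(): TCP orientation.
- manip.get_contact_force(): force on the tool from outside, world axes, zero at the start.
- manip.get_torque(): the same for the moment, N m.
- manip.get_width(): finger opening in m.
- manip.get_grip_force(): force on a finger pad.
Only numpy, scipy, OpenCV 4.12 (cv2) and the standard library are available. Lean on these libraries where they do the work, as an engineer would, in place of code of your own. Each camera call takes 0.05 s, during which the arm holds its last target. There are 200 camera calls.

## Working session

There is one attempt and no reset: what is moved stays moved. The work goes in short steps, each a Python script; the robot and the scene stay as the last script left them, time stands still between calls to the robot, and variables do not carry over. Pictures are saved under pics/ and viewed, at most 14 in all, crops included, and the job is handed in when it is done.

```bash
mkdir -p pics; python3 - <<'E'
from rig import manip
import cv2,numpy as np,pickle
d={}
for n in("top","side"):
    c=manip.camera(n);d[n]=c;cv2.imwrite(f"pics/{n}0.png",c["image"][:,:,::-1])
    print(n,{k:np.round(v,4).tolist() for k,v in c.items() if k!="image"})
pickle.dump(d,open("c0.pkl","wb"));print(manip.get_time(),manip.get_ee_rot())
E
```

```text
top {'fx': 389.3553, 'fy': 389.3553, 'cx': 316.5181, 'cy': 202.5264, 'k1': 0.0029, 'cam_to_world': [[0.006, -0.997, 0.0772, 0.5132], [-1.0, -0.0059, 0.0019, 0.0145], [-0.0014, -0.0772, -0.997, 1.1532], [0.0, 0.0, 0.0, 1.0]]}
side {'fx': 435.1556, 'fy': 435.1556, 'cx': 317.6019, 'cy': 199.5192, 'k1': -0.0421, 'cam_to_world': [[0.8802, -0.2269, 0.4169, 0.1733], [-0.4746, -0.4262, 0.7701, -0.757], [0.003, -0.8757, -0.4829, 0.546], [0.0, 0.0, 0.0, 1.0]]}
0.1 [-5.00211638e-01 -3.10125699e+00  2.10826761e-03]
```

View pics/top0.png

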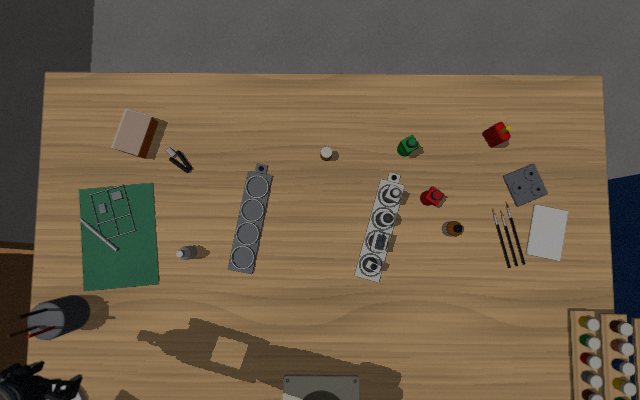

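View pics/side0.png

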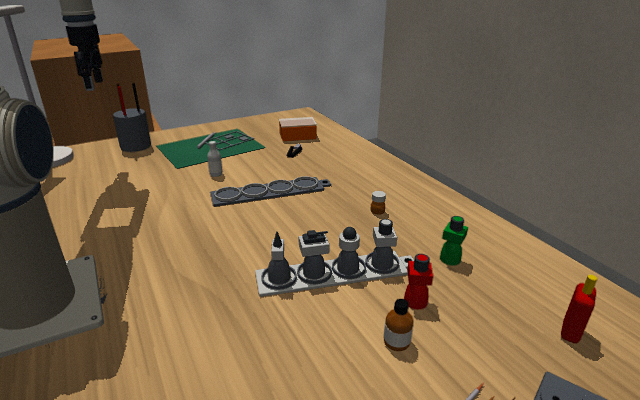

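The top view shows the drying rack with its tab at (394,178) and holder heads at about (394,193), (385,219), (379,241) and (371,266). The empty carrying rack has its tab at (262,168) and wells from (257,187) to (242,258).

Things that could be taken for the square_holder:
- green look-alike at (408,146), which is not on the rack
- red look-alike at (432,196), which is not on the rack
- rack heads, in side-view pixels: (385,235), (349,240), (314,242), (277,250)

The rack heads are the ones I want. Next I'll look at both racks with the wrist camera, from two places each.

```bash
cat > h.py <<'E'
from rig import manip
import cv2,numpy as np,pickle
from scipy.spatial.transform import Rotation as Ro
def rv(th):
    c,s=np.cos(th),np.sin(th)
    return Ro.from_matrix(np.array([[c,s,0],[s,-c,0],[0,0,-1.]])).as_rotvec()
def wcam():
    p,r=manip.get_position(),manip.get_ee_rot()
    c=manip.camera("wrist");T=np.eye(4);T[:3,:3]=Ro.from_rotvec(r).as_matrix();T[:3,3]=p
    c["cam_to_world"]=T@np.array(c["mount"]);return c
def ray(c,uv):
    K=np.array([[c["fx"],0,c["cx"]],[0,c["fy"],c["cy"]],[0,0,1.]])
    q=cv2.undistortPoints(np.array(uv,float).reshape(-1,1,2),K,np.array([c["k1"],0,0,0.])).reshape(-1,2)
    M=np.array(c["cam_to_world"]);return M[:3,3],np.c_[q,np.ones(len(q))]@M[:3,:3].T
def plane(c,uv,z):
    o,d=ray(c,uv);return o+d*((z-o[2])/d[:,2])[:,None]
def tri(cs,uvs):
    A=np.zeros((3,3));b=np.zeros(3);L=[]
    for c,uv in zip(cs,uvs):
        o,d=ray(c,[uv]);d=d[0]/np.linalg.norm(d[0]);P=np.eye(3)-np.outer(d,d);A+=P;b+=P@o;L.append((P,o))
    x=np.linalg.solve(A,b);return x,max(np.linalg.norm(P@(x-o)) for P,o in L)
E
python3 - <<'E'
from h import *
d=pickle.load(open("c0.pkl","rb"));t=d["top"]
print(plane(t,[(394,178),(369,281)],.014).round(3),plane(t,[(262,168),(241,272)],.014).round(3))
print(plane(t,[(394,193),(385,219),(379,241),(371,266),(432,196),(408,146)],.08).round(3))
print(np.round(manip.camera("wrist")["mount"],3))
E
```

```text
[[ 0.675 -0.211  0.014]
 [ 0.375 -0.136  0.014]] [[0.703 0.178 0.014]
 [0.399 0.234 0.014]]
[[ 0.624 -0.198  0.08 ]
 [ 0.552 -0.172  0.08 ]
 [ 0.492 -0.155  0.08 ]
 [ 0.424 -0.133  0.08 ]
 [ 0.616 -0.303  0.08 ]
 [ 0.756 -0.238  0.08 ]]
[[-0.    -0.958 -0.288  0.073]
 [ 1.    -0.    -0.    -0.   ]
 [ 0.    -0.288  0.958 -0.121]
 [ 0.     0.     0.     1.   ]]
```

```bash
python3 - <<'E'
from h import *
D=[]
for nm,(x,y),th in(("carry",(.545,.208),np.pi-.18),("dry",(.522,-.166),np.pi-.245)):
    tx=np.array([np.cos(th),np.sin(th)]);ty=np.array([np.sin(th),-np.cos(th)])
    for s in((.06,-.06)if nm=="dry" else(-.06,.06)):
        p=np.array([x,y])+.05*tx+s*ty
        manip.move_to([*p,.33],rv(th));manip.hold(.2);c=wcam();c["nm"]=nm;D.append(c)
        print(nm,c["fx"],c["k1"],manip.get_time())
pickle.dump(D,open("c1.pkl","wb"))
for n,k in(("dry",2),("carry",0)):
    cv2.imwrite(f"pics/{n}1.png",np.hstack([D[k]["image"],D[k+1]["image"]])[:,:,::-1][:, ::1] if 0 else D[k]["image"][:,:,::-1])
cv2.imwrite("pics/dry2.png",D[3]["image"][:,:,::-1])
E
```

```text
carry 322.2125133148135 -0.022943634128191205 2.3083
carry 322.2125133148135 -0.022943634128191205 3.1083
dry 322.2125133148135 -0.022943634128191205 4.75
dry 322.2125133148135 -0.022943634128191205 5.55
```

View pics/dry1.png

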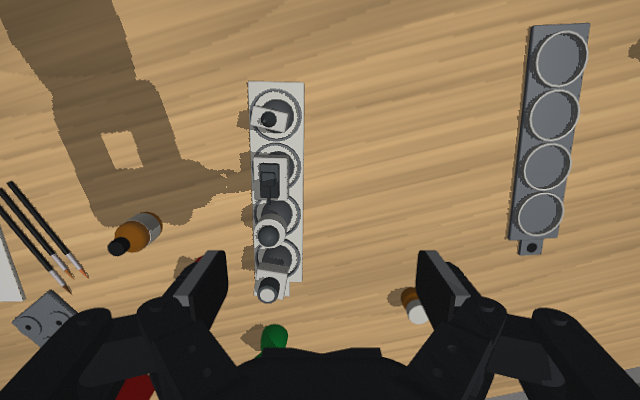

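View pics/carry1.png

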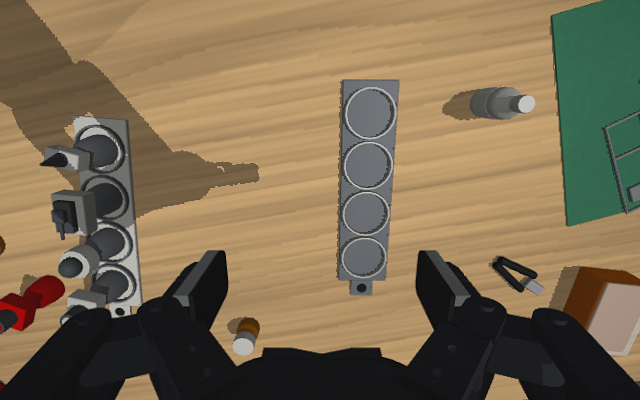

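View pics/dry2.png

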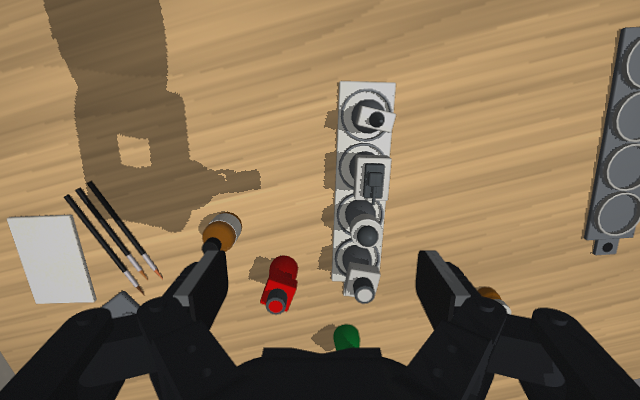

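The wrist views confirm the order from the tab: square with drum at about (270,285), round with ball at (268,236), long with tank at (269,180), narrow with spire at (270,118). The red (265,285 in the second view) and green (273,338) look-alikes stand off the rack. The carrying wells are at (370,112), (366,165), (365,213) and (363,257). I'll check with a close crop and measure.

```bash
python3 - <<'E'
from h import *
D=pickle.load(open("c1.pkl","rb"))
rows=[]
for k,u0 in((2,238),(3,326)):
    im=D[k]["image"][75:310,u0:u0+80,::-1];im=cv2.resize(im,None,fx=3.4,fy=3.4,interpolation=cv2.INTER_CUBIC)
    for v in range(80,310,10):
        y=int((v-75+.5)*3.4);cv2.line(im,(0,y),(12 if v%50 else 30,y),(0,0,255),1)
    for u in range(u0//10*10+10,u0+80,10):
        x=int((u-u0+.5)*3.4);cv2.line(im,(x,0),(x,12 if u%50 else 30),(0,0,255),1)
    rows.append(cv2.rotate(im,cv2.ROTATE_90_COUNTERCLOCKWISE))
cv2.imwrite("pics/crop.png",np.vstack(rows));print(rows[0].shape)
# wells
K=[]
for k in(0,1):
    im=D[k]["image"];h=cv2.cvtColor(im,cv2.COLOR_RGB2HSV);g=cv2.cvtColor(im,cv2.COLOR_RGB2GRAY)
    print(k,[ (im[v,u].tolist()) for u,v in((366,165),(344,110),(370,87))] if k==0 else '')
    for t in(110,125,140,155,170):
        m=((g>t)&(h[...,1]<60)).astype(np.uint8)
        cs,hi=cv2.findContours(m,cv2.RETR_CCOMP,cv2.CHAIN_APPROX_NONE)
        o=[]
        for c,q in zip(cs,hi[0]):
            if q[3]>=0 and len(c)>40:
                e=cv2.fitEllipse(c)
                if 38<max(e[1])<70 and min(e[1])/max(e[1])>.75:o.append((*np.round(e[0],1),*np.round(e[1],1)))
        print(k,t,[tuple(map(float,x)) for x in o])
E
```

```text
(272, 799, 3)
0 [[109, 113, 116], [68, 70, 72], [174, 173, 168]]
0 110 [(363.8, 257.7, 37.5, 42.1), (365.8, 213.5, 41.0, 44.0), (368.6, 165.1, 41.3, 43.0), (368.1, 113.0, 46.7, 49.6)]
0 125 [(363.8, 257.7, 37.8, 42.5), (365.9, 213.5, 41.2, 44.4), (368.1, 165.4, 44.6, 46.7), (370.5, 112.7, 47.4, 49.9)]
0 140 [(363.7, 257.5, 38.4, 42.8), (365.9, 213.4, 41.4, 44.8), (368.1, 165.3, 45.1, 46.9), (370.6, 112.7, 47.8, 50.2)]
0 155 [(365.8, 213.4, 42.0, 45.0), (368.1, 165.3, 45.3, 47.1), (370.5, 112.7, 48.2, 50.5)]
0 170 [(370.5, 112.6, 48.5, 50.9)]
1 
1 110 [(284.8, 257.4, 37.4, 42.1), (283.2, 213.2, 40.9, 44.1), (279.9, 112.4, 47.5, 49.6)]
1 125 [(284.8, 257.2, 38.0, 42.3), (283.3, 213.3, 41.3, 44.3), (280.0, 112.4, 47.7, 50.0)]
1 140 [(284.7, 257.2, 38.4, 42.9), (283.2, 213.1, 41.7, 44.6), (279.9, 112.3, 48.0, 50.4)]
1 155 [(283.3, 213.1, 42.0, 44.9), (279.9, 112.3, 48.1, 50.8)]
1 170 []
```

View pics/crop.png

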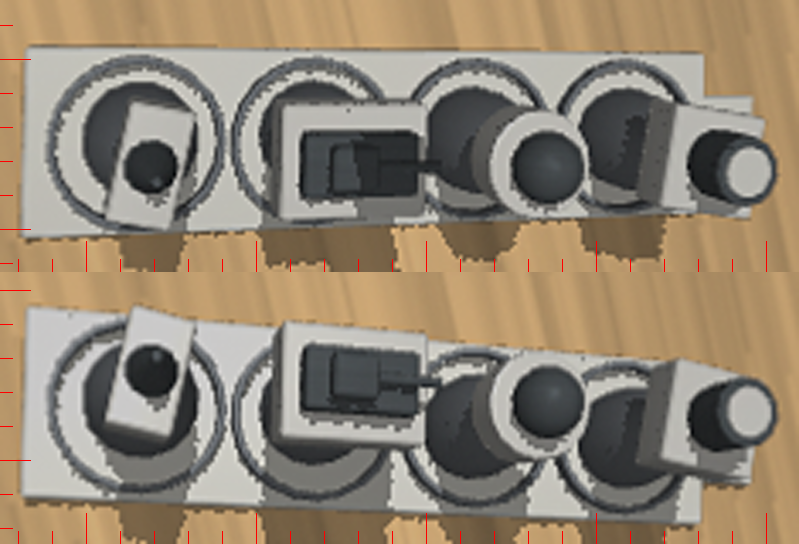

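```bash
cat > meas.py <<'E'
from h import *
D=pickle.load(open("c1.pkl","rb"))
W={'w+105':((363.7,257.5),(284.7,257.2)),'w+35':((365.9,213.4),(283.3,213.2)),'w-35':((368.1,165.3),None),'w-105':((370.5,112.7),(279.9,112.3))}
print("wells")
for n,(a,b) in W.items():
    if b is not None:print(n,*[np.round(x,4) for x in tri(D[:2],(a,b))])
    print('   plane .016',plane(D[0],[a],.016)[0].round(4))
f=lambda u0,p:np.c_[u0+80-np.array(p,float)[:,1]/3.4-.5,75+np.array(p,float)[:,0]/3.4-.5]
H={'narrow':([(135,103),(195,112),(168,230),(105,218)],[(135,34),(195,50),(172,168),(106,158)]),
'long':([(282,103),(425,100),(424,217),(281,220)],[(283,50),(427,63),(425,175),(281,166)]),
'round':([(537,163)],[(537,134)]),'square':([(673,106),(764,117),(751,212),(660,210)],[(677,88),(766,99),(750,211),(662,202)]),
'drum':([(746,170)],[(747,139)]),'cup_narrow':([(136,143)],[(136,133)])}
for n,(a,b) in H.items():
    A,B=f(238,a),f(326,b);T=[tri(D[2:],(p,q)) for p,q in zip(A,B)];X=np.array([t[0] for t in T])
    print(n,X.mean(0).round(4),'z',X[:,2].round(4),'res',max(t[1] for t in T).round(4))
    if len(a)==4:
        for c,P in((D[2],A),(D[3],B)):
            Q=plane(c,P,.085);e1=Q[1]-Q[0]+Q[2]-Q[3];print('  yaw x',np.arctan2(e1[1],e1[0]).round(3),'yaw y-90',(np.arctan2(*(Q[0]-Q[3]+Q[1]-Q[2])[[1,0]])-np.pi/2).round(3), 'size',np.linalg.norm(e1).round(4)/2,np.linalg.norm(Q[0]-Q[3]).round(4),Q.mean(0).round(4))
E
python3 meas.py
```

```text
wells
w+105 [0.6473 0.1932 0.0172] 0.0
   plane .016 [0.6479 0.1932 0.016 ]
w+35 [0.5785 0.2061 0.0171] 0.0001
   plane .016 [0.5789 0.2062 0.016 ]
   plane .016 [0.5099 0.2189 0.016 ]
w-105 [0.4409 0.2316 0.0171] 0.0
   plane .016 [0.441  0.2318 0.016 ]
narrow [ 0.4236 -0.14    0.0807] z [0.085  0.0834 0.0811 0.0731] res 0.0006
  yaw x -0.461 yaw y-90 -0.482 size 0.0201 0.0381 [ 0.4235 -0.1391  0.085 ]
  yaw x -0.408 yaw y-90 -0.446 size 0.0204 0.0417 [ 0.4234 -0.1405  0.085 ]
long [ 0.4901 -0.1572  0.0824] z [0.0824 0.0794 0.0847 0.0833] res 0.0003
  yaw x -0.268 yaw y-90 -0.253 size 0.0506 0.0395 [ 0.4895 -0.1567  0.085 ]
  yaw x -0.273 yaw y-90 -0.261 size 0.051 0.0392 [ 0.4895 -0.1576  0.085 ]
round [ 0.5555 -0.178   0.082 ] z [0.082] res 0.0001
square [ 0.6265 -0.1992  0.0809] z [0.0846 0.0948 0.0729 0.0711] res 0.0007
  yaw x -0.354 yaw y-90 -0.39 size 0.0399 0.0393 [ 0.6242 -0.1974  0.085 ]
  yaw x -0.305 yaw y-90 -0.4 size 0.0387 0.0437 [ 0.6245 -0.1988  0.085 ]
drum [ 0.6244 -0.1974  0.1068] z [0.1068] res 0.0001
cup_narrow [ 0.4214 -0.1407  0.0151] z [0.0151] res 0.0001
```

The measurements agree with the stated sizes: heads at z≈0.081–0.085, rims at 0.017, wells 70 mm apart, carrying rack yaw −0.184. I'll move the square holder first, with checks.

```bash
cat > pp.py <<'E'
from h import *
UP=.225;ZG=.075;CY=-.184
PICK={'square':(.6244,-.1979,-.37),'round':(.5555,-.178,-.25),'long':(.4896,-.1571,-.265),'narrow':(.4235,-.1399,-.45)}
WELL={'narrow':(.6477,.1932),'long':(.5788,.2062),'round':(.5099,.2189),'square':(.441,.2317)}
OP=.07
def pick(n):
    x,y,a=PICK[n]
    manip.command_gripper(OP)
    manip.servo_line([x,y,UP],rv(np.pi+a),rate=.3)
    manip.servo_line([x,y,ZG+.03],rate=.15);manip.servo_line([x,y,ZG],rate=.06)
    print(n,'F at pick',np.round(manip.get_contact_force(),1))
    manip.command_gripper(0.0,30);w=manip.get_width()
    print(n,'width',round(w,4),'grip',round(manip.get_grip_force(),1),manip.get_position().round(4))
    assert .034<w<.046
    manip.servo_line([x,y,UP],rate=.12)
    print('after lift',round(manip.get_width(),4))
def place(n):
    x,y=WELL[n]
    manip.servo_line([x,y,UP],rv(np.pi+CY),rate=.2);assert .034<manip.get_width()<.046
    manip.servo_line([x,y,ZG+.02],rate=.12);manip.hold(.2);f0=manip.get_contact_force()
    z=ZG+.02
    while z>ZG-.002:
        z-=.002 if z>ZG+.004 else .001
        manip.servo_line([x,y,z],rate=.04);f=manip.get_contact_force()-f0
        if f[2]>3:break
    print(n,'placed z',round(z,4),'dF',np.round(f,1))
    manip.command_gripper(OP);manip.hold(.2)
    manip.servo_line([x,y,ZG+.03],rate=.08);manip.servo_line([x,y,UP],rate=.2)
    print('t',round(manip.get_time(),1))
E
python3 - <<'E'
from pp import *
pick('square')
c=manip.camera("side");cv2.imwrite("pics/s1.png",c["image"][:,:,::-1])
place('square')
c=wcam();cv2.imwrite("pics/w1.png",c["image"][:,:,::-1])
E
```

```text
square F at pick [ 0.2 -0.3  0.6]
square width 0.04 grip 29.8 [ 0.6248 -0.198   0.0755]
after lift 0.0402
square placed z 0.075 dF [-1.6 -0.1  7.8]
t 18.9
```

View pics/w1.png

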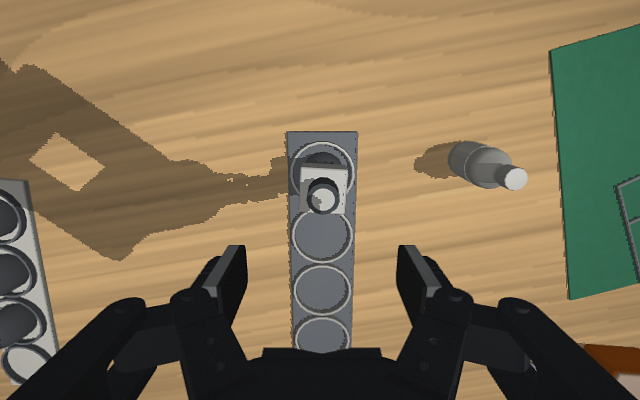

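The square holder stands upright in the well farthest from the tab, with its head at (323,188) and its well at (323,172). Touchdown came at z=0.075, as expected. The other three follow.

```bash
python3 - <<'E'
from pp import *
for n in('round','long','narrow'):
    pick(n);place(n)
p=manip.get_position();manip.servo_line([.45,.0,.33],rate=.3);manip.hold(.3)
c=manip.camera("top");cv2.imwrite("pics/t2.png",cv2.resize(c["image"][130:300,220:460,::-1],None,fx=3,fy=3))
c=manip.camera("side");cv2.imwrite("pics/s2.png",cv2.resize(c["image"][120:380,160:480,::-1],None,fx=2,fy=2))
E
```

```text
round F at pick [-0.6  0.1 -0.6]
round width 0.0394 grip 30.1 [ 0.5558 -0.1781  0.0754]
after lift 0.0391
round placed z 0.075 dF [-0.8  0.6  6.2]
t 32.5
long F at pick [0.3 1.6 0.1]
long width 0.0394 grip 30.6 [ 0.4899 -0.1572  0.0754]
after lift 0.0393
long placed z 0.075 dF [-1.  -0.1  4.3]
t 45.9
narrow F at pick [ 0.  -0.1  0.3]
narrow width 0.0397 grip 30.3 [ 0.4238 -0.14    0.0753]
after lift 0.0396
narrow placed z 0.075 dF [-0.9  0.7  4.9]
t 59.3
```

View pics/t2.png

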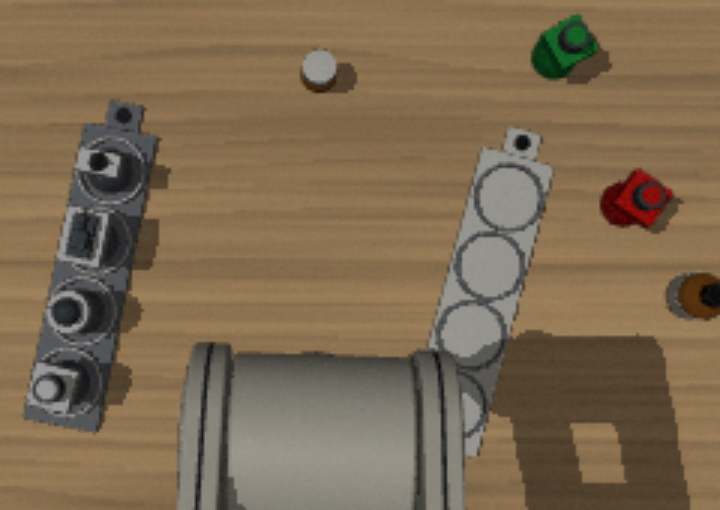

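View pics/s2.png

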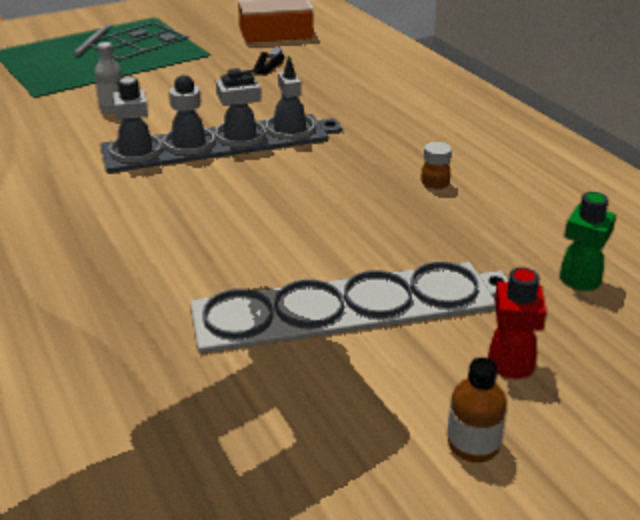

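All four holders stand upright in their wells. From the tab the order is narrow (98,161), long (85,238), round (69,311), square (50,387), which is the reverse of the start. The pot, bottles and look-alikes stand where they were, so I'm handing in.

```bash
python3 -c "
from rig import manip
print(manip.sign_off())"
```

```text
the job is handed in; nothing more can be done
None
```

The job is handed in: all four holders stand upright in the carrying rack in reverse order (narrow, long, round, square from its tab), with the pot, bottles and look-alikes left alone, at about 60 s of the 118 s allowed.

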